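Close and lock the cartridge cover of the water filter

ROBOT

A 6-joint arm with a two-finger parallel gripper is mounted at the origin on a cart in front of the work surface, level with it; the furniture and walls round the work are solid. World frame = base frame: x ahead of the robot, y to its left, z up, the work surface at z = 0. Lengths are in m, angles in degrees, forces in N, time in s.
With the tool pointing down it reaches from about 0.35 to 0.875 m from the base axis. Payload 4.2 kg.
Tool frame: the origin (TCP) lies between the finger pads; the fingertips stand 19 mm ahead of it and the grasp point (between the pads) is the TCP; z points along the fingers, y is the line along which they close (so a half turn about z gives the same grasp; the last joint's range is limited). The gripper opens to 87 mm and grips with 3 to 60 N. Pads are 19 mm wide; open, the fingers measure 117 mm over their backs; the gripper's body (75 mm by 190 mm) begins 51 mm behind the grasp point.
Start: joints at [82.712, 22.042, 0.453, 0, -68.411, -14.817], TCP at [0.235, 0.579, 0.242] pointing down, gripper open.
Joint ranges: [-179.83, 179.83], [-69.29, 118.12], [-61.27, 80.66], [-181.25, 117.63], [-171.15, -9.14], [-177.46, 177.46]. Speed limits (degrees/s): [159.86, 159.86, 180, 180, 180, 180].

INTERFACE

Orientations are given as a 3x3 rotation matrix whose columns are the frame's x, y, z axes.
In Python, from station import r gives the robot as it stands.
- The arm moves only by the tool drive_tool, never from a script. Its argument "steps" is one flat list of numbers, 7 for each row, row after row: the turn, a rotation vector about the tool's x, y, z in rad, then the shift along the tool's x, y, z in m, then the opening, from 0 (shut) to 1 (fully open). A call has 1 to 10 rows; each row shifts and turns the commanded pose from where the row before left it, along the tool's axes as they then stand; what a row does not reach is not made up. A row lasts 1/12 s, in which the tool goes at most 41.7 mm and 7.16 degrees, less where a joint would pass 70% of its speed; a pose out of reach is approached as far as the arm can. A call is refused whole if a number of a shift passes 0.0417 or a number of a turn 0.125, either way. A call with a gripper value outside its range is refused whole. The fingers move at their own pace and stop on an object; the grip force is fixed at half the most. Time passes only in rows, so rows that do not move let the fingers close. It gives the time, the measured TCP pose, the force, the opening and the grip force at its end, in the units of the state.
- r.sense(): the state, without advancing time (a new reading comes with each control period).
- r.capture(name): name is "side" or "top" or "wrist"; returns the picture (400x640x3 uint8, blue, green, red); there is no depth.
- r.camera_params(name): a dict with "camera_matrix" (3x3 intrinsics, pixels), "k1" (the pictures are not rectified: a ray, as slopes to the right and down, at radius r is drawn at 1 + k1 r^2 times it, then the intrinsics apply), "extrinsics" (4x4, takes a point from world to camera coordinates). Camera axes: x right, y down, z forward; pixel columns grow to the right and rows downward; lengths in m; the calibration is good to about 2 mm. A picture is of the moment at which its call begins: read the wrist's pose just before it. camera_params takes no time and is no camera call; for the wrist camera it gives the pose at the moment of the call.
- r.finish_job(): hands the job in; it is judged then, once.
The state is a dict: "time_s": time; "joints": joint angles; "joint_velocities": joint speeds; "effort": joint torques, N m; "tcp_pos": TCP position; "ee_rot": TCP orientation; "wrist_force": force on the tool from outside, world axes, zero at the start; "moment": the same for the moment, N m; "gripper_width": opening from 0.0 (shut) to 1.0 (fully open); "gripper_force": force on a finger pad.
Only numpy, scipy, OpenCV 4.12 (cv2) and the standard library are available. Lean on these libraries where they do the work, as an engineer would, in place of code of your own. Each camera call takes 0.05 s, during which the arm holds its last target. There are 200 camera calls.

TASK

The filter cartridge has just been changed: close the access cover of the water-filter unit fully, then lock it with the flat-bladed key, pressing the slotted stud down and turning it a quarter turn clockwise until it snaps into its catch and stays down by itself. Then stand the key upright and fully down in the deck well it came from; leave the round-knobbed key, the old cartridge, the tea glass and the mug standing where they are.

Things in the scene. Friction and masses are not known exactly. Their poses are not given: they have to be found in the camera images.
- water_filter: Water-filter unit fixed to the worktop: low white box, 200 (x) by 300 (y) mm, steel deck 92 mm above the worktop in a rounded rim at 94 mm. Origin: centre of its underside; z up, x from its front (display side, towards the robot) to its back, y to its left. The white access cover, hinged at its back, is over the middle of the deck, with a key well in the deck on either side.
- cover (a joint): Opening angle of the cover, rad: 0 = shut on the deck (hard stop), 1.75 = fully open; starts at 0.6 to 0.95. A stiff hinge holds it anywhere; a push of 1 to 4 N near its free edge shuts it. Plate 136 mm from hinge to free edge, 132 mm wide, 8 mm thick; outer face 100.5 mm above the worktop when shut. Push it down on its outer (upper) face beside the stud's boss.
- cover_hinge (a point): Point on the hinge axis, mid width, half way up the plate's thickness (4 mm under the outer face); 50 mm behind the unit's origin and 96.5 mm above the worktop. The axis runs along the unit's y. Turns with the cover: its x points from the free edge to the hinge, z out of the outer face.
- cover_face (a point): Point on the cover's outer face, a good place to push: 100 mm from the hinge, 48 mm to the left of the middle. Axes as cover_hinge. With the cover shut, it is 50 mm in front of the unit's origin.
- slot (a point): Centre of the slot floor of the steel stud, which sits in the cover 108 mm from the hinge, mid width, inside a round white boss 47 mm across, 13 mm high. Head 34 mm across; slot 7 mm wide, 6.5 mm deep, open at both ends. x runs along the slot, z out of the head. Cover shut, stud up: 58 mm in front of the unit's origin, 112 mm above the worktop (head top 118.5, 5 mm proud of the boss).
- stud_turn (a joint): Turn of the stud, rad, clockwise seen from above. 0 = slot along the unit's x (front to back); starts at 0 to 0.3; stop at 1.6 = slot across the unit. Light friction (0.02 N m). Unless pressed 5 mm it jams at about 0.5. Past about 1.35 it is in the catch: on release it snaps up to 3 mm and cannot turn back. The blade has about 0.19 rad of play in the slot before it drives the stud.
- stud_press (a joint): How far the stud is pushed into the cover, m: 0 up, 0.007 bottomed. Spring: about 3 N to start, 5.5 N at 5 mm, 6.5 N at 7 mm. It must be past 0.005 while it is turned. Released, it rests at 0 before 0.5 rad of turn, at 0.005 when only half turned (not locked), at 0.003 in the catch.
- slot_key: Flat-bladed key, loose, 60 g, standing in a well. Origin: centre of the blade's tip; z up its axis, x across blade and paddle. Heights from the tip: blade 16 (x) by 4 (y) mm to 10 mm; shank 16 mm round to 24; collar 30 mm round to 30; black flat paddle 42 (x) by 14 (y) mm to 77. In the well the collar rests on the deck, the tip 68 mm above the worktop. Grasp the paddle across its 14 mm.
- key_tip (a point): Centre of the blade's tip, the origin of slot_key, same axes.
- knob_key: A different key (for a valve), loose, in the other well; it stays there. Round fluted black knob 37 mm across, 60 mm tall in all. Origin: centre of its lower end, 68 mm above the worktop.
- well_left (a point): Centre of the mouth, in the deck's surface (92 mm), of the round well left of the cover: 22 mm wide, 32 mm deep, mouth chamfered 2 mm; 20 mm in front of the unit's origin and 96.5 mm to its left.
- well_right (a point): The same for the well to the right of the cover.
- old_cartridge: The spent cartridge, a white cylinder 44 mm across, 102 mm tall, loose, standing on a small white board at the right. Origin: centre of its underside.
- tea_glass: Clear tea glass 77 mm across, 89 mm tall, loose, at the left in front of the unit. Origin: centre of its underside.
- mug_coffee: Dark green mug 86 mm across, 96 mm tall, loose, behind the board at the right. Origin: about the centre of its underside.

How it is judged:
By the outcome, as a careful person would: the job done as asked, in the order asked, and still so for the second after the job is handed in, with the robot touching nothing.
It also fails if it takes over 58 s, if anything falls off the work surface, if the arm or the gripper's body presses on something with over 40 N, if the wrist force passes 120 N, or if a joint passes its speed limit or range.

## Working session

There is one attempt and no reset: what is moved stays moved. The work goes in short steps, Python scripts to look and compute and a tool call to move; the robot and the scene stay as the last step left them, time stands still between calls to the robot, and variables do not carry over. Pictures are saved under pics/ and viewed, at most 10 in all, crops included, and the job is handed in when it is done.

Besides the shell and the picture viewer there is one more tool, called by a JSON object that holds its "fn" and its "kwargs", one argument or row to a line. drive_tool: Moves the arm, as the interface text tells. Its arguments: {"type":"object","properties":{"steps":{"type":"array"}},"required":["steps"]}

```bash
mkdir -p pics; ls; cat > h.py <<'E'
import numpy as np, cv2
from station import r
def ray(cam,u,v,P=None):
    P=P or r.camera_params(cam); K=np.array(P["camera_matrix"]); k=P["k1"]; E=np.array(P["extrinsics"])
    d=np.array([(u-K[0,2])/K[0,0],(v-K[1,2])/K[1,1]]); s=d.copy()
    for _ in range(20): s=d/(1+k*(s@s))
    R=E[:3,:3]; return -R.T@E[:3,3], R.T@np.array([s[0],s[1],1])
def atz(cam,u,v,z,P=None):
    o,d=ray(cam,u,v,P); return o+d*(z-o[2])/d[2]
def proj(cam,p,P=None):
    P=P or r.camera_params(cam); K=np.array(P["camera_matrix"]); E=np.array(P["extrinsics"])
    c=E[:3,:3]@np.array(p)+E[:3,3]; s=c[:2]/c[2]; s=s*(1+P["k1"]*(s@s)); return K[0,0]*s[0]+K[0,2],K[1,1]*s[1]+K[1,2]
def tri(c1,p1,c2,p2):
    o1,d1=ray(c1,*p1); o2,d2=ray(c2,*p2); A=np.c_[d1,-d2]; t=np.linalg.lstsq(A,o2-o1,rcond=None)[0]
    a,b=o1+d1*t[0],o2+d2*t[1]; return (a+b)/2,np.linalg.norm(a-b)
E
python3 - <<'E'
from h import *
s=r.sense(); print(s)
for c in("side","top"):
    im=r.capture(c); cv2.imwrite(f"pics/{c}0.png",im); P=r.camera_params(c); o,d=ray(c,320,200); print(c,o,d,P["camera_matrix"],P["k1"])
E
```

```text
pics
{'time_s': 0.0, 'joints': array([ 8.27119084e+01,  2.20908723e+01,  3.79140044e-01, -3.21003568e-02,
       -6.84110609e+01, -1.48186743e+01]), 'joint_velocities': array([-0.01366033, -0.05761133, -0.04910269,  0.04554044, -0.0768832 ,
        0.02193252]), 'effort': array([-2.94129250e-04, -3.90667963e+01,  1.87407589e+01,  4.22006607e+00,
        1.10374604e-02, -1.73522626e-04]), 'tcp_pos': array([0.23494136, 0.57854255, 0.24044597]), 'ee_rot': array([[ 9.26406406e-01, -3.76524301e-01, -7.88613609e-04],
       [-3.76525124e-01, -9.26404117e-01, -2.05968763e-03],
       [ 4.49475496e-05,  2.20504065e-03, -9.99997568e-01]]), 'wrist_force': array([0.39768932, 0.02374142, 0.11417542]), 'moment': array([-0.00866159, -0.02729082, -0.00430458]), 'gripper_force': 0.0, 'gripper_width': 1.0013157383879216}
side [0.08282664 0.48912723 0.58034397] [ 0.45545413 -0.68802069 -0.56550007] [[371.84332334   0.         323.02279726]
 [  0.         371.84332334 191.39815424]
 [  0.           0.           1.        ]] -0.06648986951179331
top [ 0.32391208 -0.11571725  1.5515088 ] [ 0.10210529 -0.00499313 -0.99478107] [[488.15812841   0.         317.61783343]
 [  0.         488.15812841 201.95203762]
 [  0.           0.           1.        ]] -0.01971889395618548
```

View pics/side0.png

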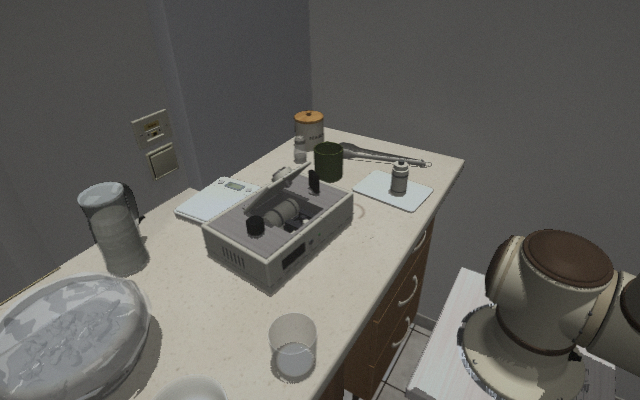

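View pics/top0.png

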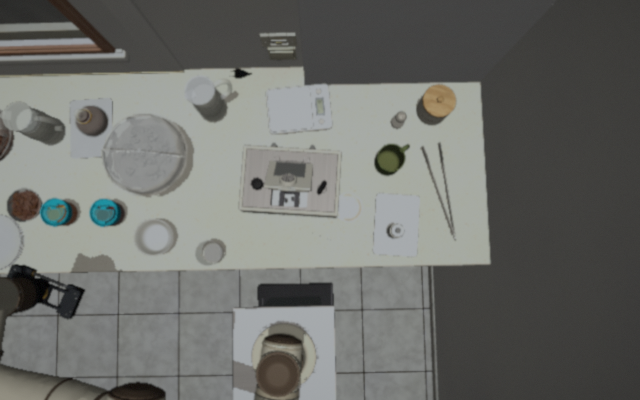

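The round knob is in the left well (top ~257,184) and the paddle key in the right well (top ~322,187). The cover is about half open. Next I enlarge both views.

```bash
python3 - <<'E'
import cv2
a=cv2.imread("pics/top0.png")[138:223,232:350]; cv2.imwrite("pics/topc.png",cv2.resize(a,None,fx=6.7,fy=6.7,interpolation=cv2.INTER_CUBIC))
a=cv2.imread("pics/side0.png")[155:295,195:360]; cv2.imwrite("pics/sidec.png",cv2.resize(a,None,fx=4.2,fy=4.2,interpolation=cv2.INTER_CUBIC))
E
```

```text
(no output)
```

View pics/topc.png

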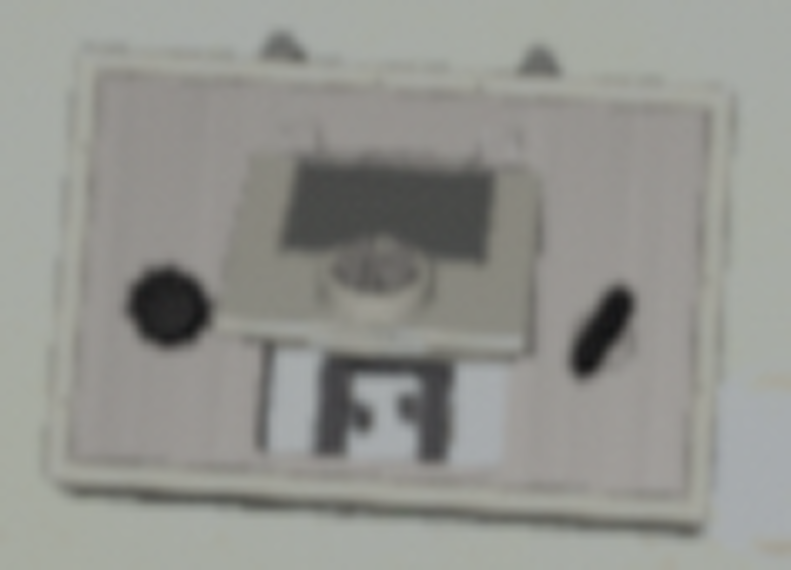

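View pics/sidec.png

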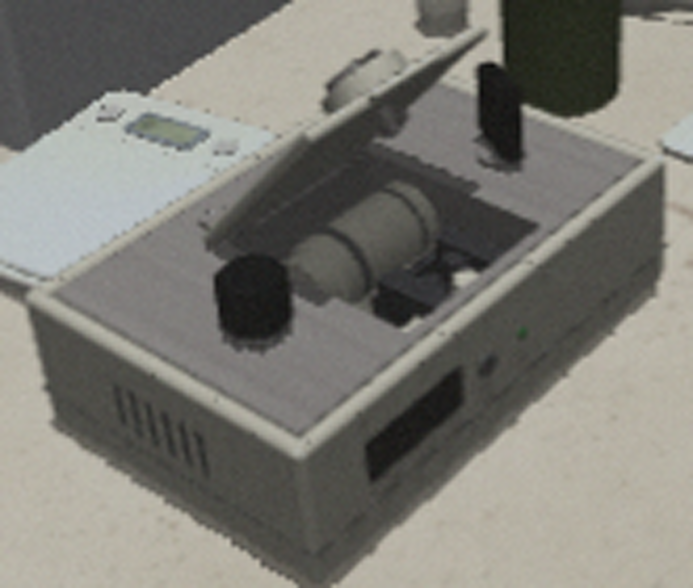

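Topc: rim corners at BL (82,50), BR (733,90), FL (47,480) and FR (705,525); paddle top from (622,290) to (583,372), centre (603,332). Sidec: rim corners at FL (300,452), FR (662,160) and BL (32,297).

```bash
python3 - <<'E'
from h import *
from scipy.optimize import least_squares
T=lambda p:(232+p[0]/6.7-.43,138+p[1]/6.7-.43); S=lambda p:(195+p[0]/4.2-.4,155+p[1]/4.2-.4)
L=dict(BL=(.1,.15),BR=(.1,-.15),FL=(-.1,.15),FR=(-.1,-.15))
ob=[("top",T((82,50)),"BL"),("top",T((733,90)),"BR"),("top",T((47,480)),"FL"),("top",T((705,525)),"FR"),("side",S((300,452)),"FL"),("side",S((662,160)),"FR"),("side",S((32,297)),"BL")]
def W(q,l,z):
    c,s=np.cos(q[2]),np.sin(q[2]); return [q[0]+c*l[0]-s*l[1],q[1]+s*l[0]+c*l[1],z]
PP={c:r.camera_params(c) for c in("top","side")}
f=lambda q:np.concatenate([np.array(proj(c,W(q,L[k],.094),PP[c]))-p for c,p,k in ob])
s=least_squares(f,[.5,0,0]);q=s.x;print(q[:2],np.degrees(q[2]),f(q).round(1))
np.save("unit.npy",q)
for n,l,z in(("wellR",(-.02,-.0965),.092),("wellL",(-.02,.0965),.092),("slot",(-.058,0),.112),("face",(-.05,.048),.1005),("hinge",(.05,0),.0965)):print(n,np.round(W(q,l,z),4))
c=atz("top",*T((603,332)),.145); a=atz("top",*T((622,290)),.145);b=atz("top",*T((583,372)),.145)
print("paddle",c,np.linalg.norm(a-b),np.degrees(np.arctan2(*(a-b)[1::-1])))
# cover angle: free edge corners (outer top)
for p,y in(((212,322),.066),((522,350),-.066)):
  g=least_squares(lambda t:np.array(proj("top",[*W(q,(.05-.136*np.cos(t[0])+.004*np.sin(t[0]),y),0)[:2],.0965+.136*np.sin(t[0])+.004*np.cos(t[0])],PP["top"]))-T(p),[.7]);print(g.x,g.fun)
E
```

```text
[ 0.53566309 -0.03427419] -4.76764193161877 [-0.6 -0.6  0.8 -0.4 -0.6  0.7  1.1  0.3  0.4  1.   2.2 -1.4 -2.8 -1.1]
wellR [ 0.5077 -0.1288  0.092 ]
wellL [0.5238 0.0636 0.092 ]
slot [ 0.4779 -0.0295  0.112 ]
face [0.4898 0.0177 0.1005]
hinge [ 0.5855 -0.0384  0.0965]
paddle [ 0.50577082 -0.12810495  0.145     ] 0.03962118046344663 -26.44554537789889
[0.8625686] [ 0.18478638 -0.0027887 ]
[0.83140632] [1.10618873 0.05106855]
```

Unit fitted at (0.536, -0.034), yaw -4.8°, with the cover at about 0.85 rad. The paddle is within 2 mm of the right well and lies at -26°. I set out for a point above the cover face with the fingers shut.

{"fn": "drive_tool", "kwargs": {
  "steps": [0,0,0,0.029,0.026,0,0,0,0,0,0.029,0.026,0,0,0,0,0,0.029,0.026,0,0,0,0,0,0.029,0.026,0,0,0,0,0,0.029,0.026,0,0,0,0,0,0.029,0.026,0,0,0,0,0,0.029,0.026,0,0,0,0,0,0.029,0.026,0,0,0,0,0,0.029,0.026,0,0,0,0,0,0.029,0.026,0,0]
}}

```text
time_s: 0.93
tcp_pos: [0.4061, 0.2271, 0.2414]
ee_rot: [[0.927, -0.376, -0.0], [-0.376, -0.927, -0.0], [-0.0, 0.0, -1.0]]
wrist_force: [0.6, 0.6, 0.0]
gripper_width: 0.325
gripper_force: 0.0
```

{"fn": "drive_tool", "kwargs": {
  "steps": [0,0,0,0.029,0.026,0,0,0,0,0,0.029,0.026,0,0,0,0,0,0.029,0.026,0,0,0,0,0,0.029,0.026,0,0,0,0,0,0.029,0.026,0,0,0,0,0,0.029,0.026,0,0,0,0,0,0,0,0,0,0,0,0,0,0,0,0]
}}

```text
time_s: 1.6
tcp_pos: [0.5086, 0.0171, 0.2407]
ee_rot: [[0.925, -0.38, -0.002], [-0.38, -0.925, -0.0], [-0.001, 0.001, -1.0]]
wrist_force: [0.1, 0.3, -0.1]
gripper_width: 0.01
gripper_force: 0.0
```

```bash
cat >> h.py <<'E'
def to(p,yaw=None):
    "tool-frame shift to world p, and turn about tool z to yaw (deg)"
    s=r.sense();R=np.array(s["ee_rot"]);d=R.T@(np.array(p)-s["tcp_pos"]);y=np.degrees(np.arctan2(R[1,0],R[0,0]))
    print("t",round(s["time_s"],2),"tcp",s["tcp_pos"].round(4),"yaw",y.round(2),"shift",d.round(4),"turn",None if yaw is None else round(np.radians(y-yaw),4),"F",s["wrist_force"].round(1),"w",round(s["gripper_width"],3),"tilt",R[:2,2].round(4))
E
python3 -c "
from h import *
to([.510,.016,.25],-26.4)"
```

```text
t 1.6 tcp [0.5086 0.0171 0.2407] yaw -22.36 shift [ 0.0017  0.0005 -0.0093] turn 0.0705 F [ 0.1  0.3 -0.1] w 0.01 tilt [-0.0016 -0.0003]
```

{"fn": "drive_tool", "kwargs": {
  "steps": [0,0,0,-0.001,0,0.01,0,0,0,0,-0.001,0,0.01,0,0,0,0,-0.001,0,0.009,0,0,0,0,-0.001,0.001,0.008,0,0,0,0,-0.001,0,0.008,0,0,0,0,-0.001,0.001,0.008,0,0,0,0,-0.002,0,0.008,0,0,0,0,-0.002,0.001,0.008,0,0,0,0,-0.002,0,0.008,0,0,0,0,-0.002,0.001,0.008,0]
}}

```text
time_s: 2.43
tcp_pos: [0.4937, 0.0208, 0.1556]
ee_rot: [[0.927, -0.376, -0.0], [-0.376, -0.927, -0.0], [-0.0, 0.0, -1.0]]
wrist_force: [-1.3, 0.7, 0.5]
gripper_width: 0.007
gripper_force: 0.7
```

{"fn": "drive_tool", "kwargs": {
  "steps": [0,0,0,-0.001,0.001,0.008,0,0,0,0,-0.001,0,0.008,0,0,0,0,-0.001,0.001,0.006,0,0,0,0,-0.001,0,0.005,0,0,0,0,0,0,0.004,0,0,0,0,0,0,0.003,0,0,0,0,0,0,0.002,0,0,0,0,0,0,0,0]
}}

```text
time_s: 3.1
tcp_pos: [0.4896, 0.0202, 0.1203]
ee_rot: [[0.926, -0.376, -0.0], [-0.376, -0.926, -0.0], [-0.0, 0.0, -1.0]]
wrist_force: [-0.0, -0.1, 0.1]
gripper_width: 0.001
gripper_force: 0.0
```

```bash
python3 -c "
from h import *
to([.4898,.0177,.1195])"
```

```text
t 3.1 tcp [0.4896 0.0202 0.1203] yaw -22.11 shift [0.0011 0.0023 0.0008] turn None F [-0.  -0.1  0.1] w 0.001 tilt [-0.0001 -0.0001]
```

{"fn": "drive_tool", "kwargs": {
  "steps": [0,0,0,0,0,0.001,0,0,0,0,0,0,0.001,0,0,0,0,0,0,0.001,0,0,0,0,0,0,0,0]
}}

```text
time_s: 3.43
tcp_pos: [0.49, 0.0203, 0.1198]
ee_rot: [[0.927, -0.375, 0.001], [-0.375, -0.927, -0.0], [0.001, -0.0, -1.0]]
wrist_force: [-5.2, 1.2, 13.4]
gripper_width: 0.007
gripper_force: 6.8
```

```bash
python3 -c "
from h import *
to([.4898,.0177,.1195])"
```

```text
t 3.43 tcp [0.49   0.0203 0.1198] yaw -22.05 shift [0.0008 0.0025 0.0003] turn None F [-5.2  1.2 13.4] w 0.007 tilt [ 0.0014 -0.0002]
```

{"fn": "drive_tool", "kwargs": {
  "steps": [0,0,0,0,0,-0.02,0,0,0,0,0,0,-0.035,0,0,0,0,0,0,-0.035,0,0,0,0,0.0145,0.026,-0.035,0.5,0,0,0,0.0145,0.026,-0.007,0.5,0,0,0,0.0145,0.0265,0,0.5,0,0,0.035,0.0145,0.0265,0,0.5,0,0,0.035,0.0145,0.0265,0,0.5,0,0,0,0,0,0,0.5,0,0,0,0,0,0,0.5]
}}

```text
time_s: 4.27
tcp_pos: [0.5058, -0.1275, 0.2461]
ee_rot: [[0.897, -0.443, 0.0], [-0.443, -0.897, 0.0], [0.0, -0.0, -1.0]]
wrist_force: [-0.1, 0.3, -0.6]
gripper_width: 0.444
gripper_force: 0.0
```

```bash
python3 - <<'E'
from h import *
import pickle
to([.5065,-.1285,.126],-26.4)
P=r.camera_params("wrist"); im=r.capture("wrist"); pickle.dump(P,open("w1.pkl","wb")); cv2.imwrite("pics/w1.png",im)
o,d=ray("wrist",320,200,P);print(o,d,P["camera_matrix"][0])
E
```

```text
t 4.27 tcp [ 0.5058 -0.1275  0.2461] yaw -26.28 shift [0.001  0.0006 0.1201] turn 0.0021 F [-0.1  0.3 -0.6] w 0.444 tilt [0.0002 0.0002]
[ 0.57731996 -0.16286906  0.39033432] [-0.26527241  0.1352145  -0.95469647] [357.2029491    0.         321.62116978]
```

View pics/w1.png

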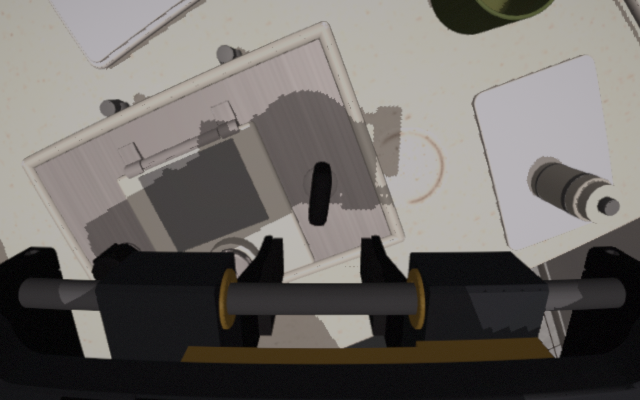

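Wrist picture: the cover is shut, the paddle is at about (318,193), the rim's BR corner at (325,25) and FR at (400,238), and the stud is partly hidden by a finger near (235,248). I enlarge the paddle.

```bash
python3 - <<'E'
import cv2
a=cv2.imread("pics/w1.png")[140:260,200:360]; a=cv2.convertScaleAbs(a,alpha=1.8,beta=20);cv2.imwrite("pics/w1c.png",cv2.resize(a,None,fx=5,fy=5,interpolation=cv2.INTER_CUBIC))
E
```

```text
(no output)
```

View pics/w1c.png

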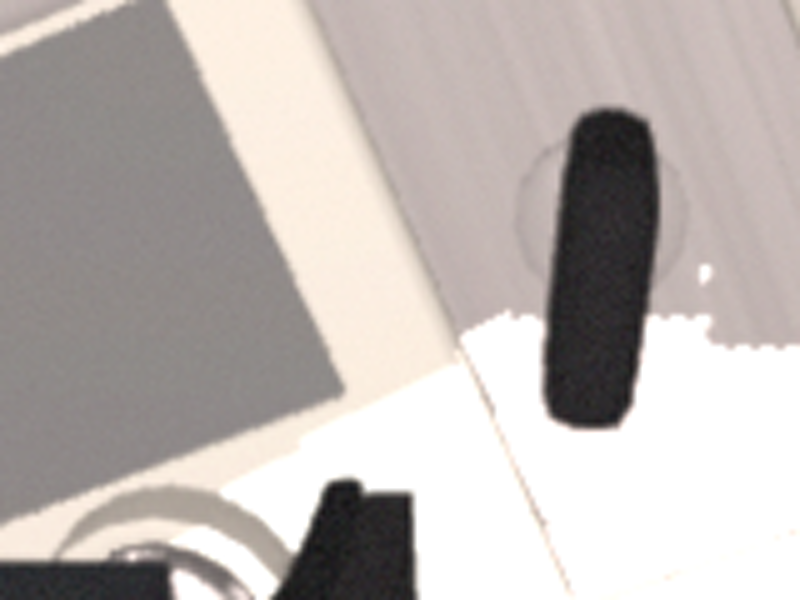

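```bash
python3 - <<'E'
from h import *
import pickle
P=pickle.load(open("w1.pkl","rb")); C=lambda p:(200+p[0]/5-.4,140+p[1]/5-.4)
k=atz("wrist",*C((602,213)),.098,P); f=atz("wrist",*C((590,425)),.145,P)
print(k,f,np.linalg.norm((f-k)[:2]),np.degrees(np.arctan2(*(k-f)[1::-1])))
fl=atz("wrist",*C((545,395)),.145,P);fr=atz("wrist",*C((633,400)),.145,P);print(np.linalg.norm(fl-fr),np.degrees(np.arctan2(*(fl-fr)[1::-1]))-90)
for yaw in(-20,-24,-28,-32):
    c,s=np.cos(np.radians(yaw)),np.sin(np.radians(yaw))
    print(yaw,[tuple(np.round((np.array(proj("wrist",[k[0]+c*x-s*y,k[1]+s*x+c*y,z],P))-(199.6,139.6))*5).astype(int)) for x,y,z in((-.021,.007,.145),(-.021,-.007,.145),(.021,.007,.145),(.021,-.007,.145),(.021,.007,.098),(.021,-.007,.098))])
q=np.load("unit.npy")
for l in((.1,-.15),(-.1,-.15),(.1,.15)):
    c,s=np.cos(q[2]),np.sin(q[2]);print(l,np.round(proj("wrist",[q[0]+c*l[0]-s*l[1],q[1]+s*l[0]+c*l[1],.094],P)))
to([k[0],k[1],.126])
E
```

```text
[ 0.51020072 -0.12845867  0.098     ] [ 0.49296068 -0.11812718  0.145     ] 0.020098721038794246 -30.93312834510404
0.012896174487186364 -29.76652614181527
-20 [(np.int64(569), np.int64(435)), (np.int64(664), np.int64(425)), (np.int64(535), np.int64(158)), (np.int64(634), np.int64(147)), (np.int64(546), np.int64(96)), (np.int64(630), np.int64(86))]
-24 [(np.int64(559), np.int64(433)), (np.int64(654), np.int64(429)), (np.int64(545), np.int64(154)), (np.int64(644), np.int64(150)), (np.int64(555), np.int64(92)), (np.int64(639), np.int64(89))]
-28 [(np.int64(549), np.int64(430)), (np.int64(644), np.int64(432)), (np.int64(555), np.int64(150)), (np.int64(655), np.int64(153)), (np.int64(563), np.int64(89)), (np.int64(648), np.int64(92))]
-32 [(np.int64(540), np.int64(426)), (np.int64(634), np.int64(435)), (np.int64(566), np.int64(148)), (np.int64(665), np.int64(157)), (np.int64(572), np.int64(87)), (np.int64(656), np.int64(95))]
(0.1, -0.15) [329.  18.]
(-0.1, -0.15) [409. 242.]
(0.1, 0.15) [ 18. 162.]
t 4.32 tcp [ 0.5058 -0.1266  0.2461] yaw -26.18 shift [ 0.0048 -0.0002  0.1201] turn None F [-0.1  0.2 -0.2] w 0.462 tilt [0.0001 0.0003]
```

Key measured at about (0.509, -0.1285), yaw -30°, next to the fitted well centre, so it is consistent. I descend and grip.

{"fn": "drive_tool", "kwargs": {
  "steps": [0,0,0.066,0.0035,0,0.02,0.5,0,0,0,0,0,0.03,0.5,0,0,0,0,0,0.03,0.5,0,0,0,0,0,0.02,0.5,0,0,0,0,0,0.01,0.5,0,0,0,0,0,0.01,0.5,0,0,0,0,0,0,0.5]
}}

```text
time_s: 4.9
tcp_pos: [0.5085, -0.127, 0.1251]
ee_rot: [[0.867, -0.497, -0.002], [-0.497, -0.867, 0.0], [-0.002, 0.001, -1.0]]
wrist_force: [0.0, -0.2, -0.1]
gripper_width: 0.499
gripper_force: 0.0
```

{"fn": "drive_tool", "kwargs": {
  "steps": [0,0,0,0,0,0,0,0,0,0,0,0,0,0,0,0,0,0,0,0,0,0,0,0,0,0,0,0,0,0,0,0,0,0,0,0,0,0,0,0,0,0]
}}

```text
time_s: 5.4
tcp_pos: [0.5093, -0.1278, 0.1269]
ee_rot: [[0.867, -0.498, 0.001], [-0.498, -0.867, -0.0], [0.001, -0.001, -1.0]]
wrist_force: [-1.1, -0.3, 1.3]
gripper_width: 0.163
gripper_force: 30.0
```

```bash
python3 -c "
from h import *
to([.509,-.1285,.126],-30);print(r.sense()['moment'].round(2))"
```

```text
t 5.4 tcp [ 0.5093 -0.1278  0.1269] yaw -29.9 shift [0.0001 0.0007 0.0009] turn 0.0018 F [-1.1 -0.3  1.3] w 0.163 tilt [ 0.0011 -0.    ]
[ 0.18  0.12 -0.04]
```

Grip width is 14.2 mm, as it should be. I lift and move to where the wrist camera sees the stud.

{"fn": "drive_tool", "kwargs": {
  "steps": [0,0,0,0,0,-0.01,0,0,0,0,0,0,-0.02,0,0,0,0,0,0,-0.03,0,0,0,0,0,0,-0.03,0,0,0,0,-0.0328,-0.013,-0.015,0,0,0,0,-0.0328,-0.013,-0.015,0,0,0,0,-0.0328,-0.013,0,0,0,0,0,-0.0328,-0.013,0,0,0,0,0,-0.0328,-0.013,0,0,0,0,0,0,0,0,0]
}}

```text
time_s: 6.23
tcp_pos: [0.396, 0.0129, 0.2472]
ee_rot: [[0.87, -0.494, 0.001], [-0.494, -0.87, 0.002], [-0.0, -0.002, -1.0]]
wrist_force: [-0.1, 0.4, -1.1]
gripper_width: 0.16
gripper_force: 30.0
```

```bash
python3 - <<'E'
from h import *
import pickle
to([.478,-.0295,.18])
P=r.camera_params("wrist"); im=r.capture("wrist"); pickle.dump(P,open("w2.pkl","wb")); cv2.imwrite("pics/w2.png",im)
u,v=proj("wrist",[.478,-.0295,.1185],P);print(u,v)
x0,y0=int(u)-65,int(v)-50;x0=max(x0,0);y0=max(y0,0);print(x0,y0)
a=im[y0:y0+100,x0:x0+130]; cv2.imwrite("pics/w2c.png",cv2.resize(a,None,fx=6,fy=6,interpolation=cv2.INTER_CUBIC))
E
```

```text
t 6.23 tcp [0.396  0.0129 0.2472] yaw -29.59 shift [ 0.0923 -0.0035  0.0672] turn None F [-0.1  0.4 -1.1] w 0.16 tilt [0.0007 0.002 ]
316.58489836637443 72.06099446908004
251 22
```

View pics/w2c.png

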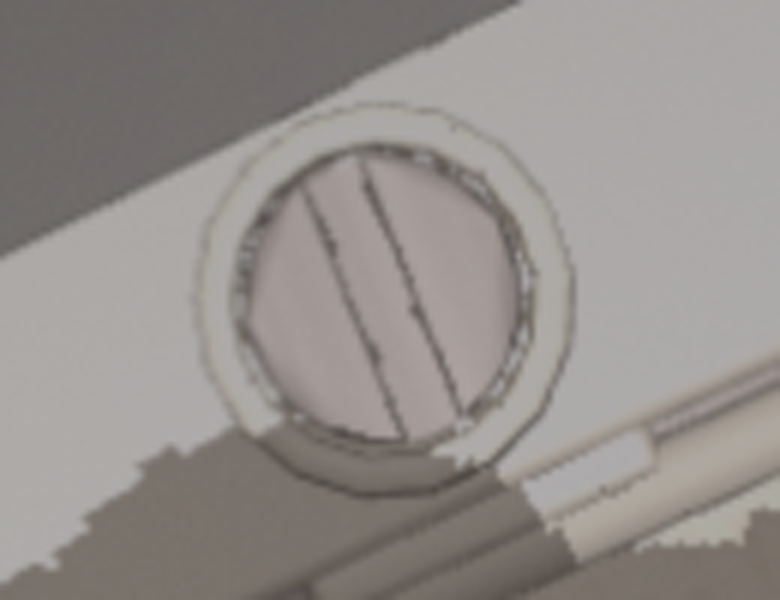

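The stud head is centred at crop (385,297), with the slot from (331,175) to (433,426).

```bash
python3 - <<'E'
from h import *
import pickle
P=pickle.load(open("w2.pkl","rb")); C=lambda p:(251+p[0]/6-.4,22+p[1]/6-.4)
c=atz("wrist",*C((385,297)),.1185,P);a=atz("wrist",*C((331,175)),.1185,P);b=atz("wrist",*C((433,426)),.1185,P)
l=atz("wrist",*C((250,297)),.1185,P);rr=atz("wrist",*C((520,297)),.1185,P)
y=np.degrees(np.arctan2(*(a-b)[1::-1]));q=np.load("unit.npy");print(c,np.linalg.norm(l-rr),"slot yaw",y,"turn rad",q[2]-np.radians(y))
to([*c[:2],.19],y)
E
```

```text
[ 0.47924027 -0.02868444  0.1185    ] 0.032777154904093775 slot yaw -6.969394323930402 turn rad 0.03842782855949986
t 6.28 tcp [0.3978 0.0119 0.2474] yaw -29.6 shift [ 0.0908 -0.0048  0.0576] turn -0.3949 F [ 1.2  0.1 -1. ] w 0.156 tilt [0.0019 0.0012]
```

{"fn": "drive_tool", "kwargs": {
  "steps": [0,0,0,0.03,-0.0015,0,0,0,0,0,0.03,-0.0015,0,0,0,0,0,0.03,-0.0015,0,0,0,0,-0.099,0,0,0.01,0,0,0,-0.099,0,0,0.01,0,0,0,-0.099,0,0,0.01,0,0,0,-0.099,0,0,0.01,0,0,0,0,0,0,0.01,0,0,0,0,0,0,0,0]
}}

```text
time_s: 7.03
tcp_pos: [0.4787, -0.0318, 0.1945]
ee_rot: [[0.992, -0.128, -0.004], [-0.128, -0.992, -0.001], [-0.004, 0.001, -1.0]]
wrist_force: [-0.2, 0.2, -0.6]
gripper_width: 0.155
gripper_force: 30.0
```

```bash
python3 - <<'E'
from h import *
to([.479,-.029,.1705],-7)
im=r.capture("side"); u,v=proj("side",[.479,-.029,.125]);x0,y0=int(u)-40,int(v)-35;print(x0,y0)
cv2.imwrite("pics/s2.png",cv2.resize(im[y0:y0+65,x0:x0+80],None,fx=9,fy=9,interpolation=cv2.INTER_CUBIC))
E
```

```text
t 7.03 tcp [ 0.4787 -0.0318  0.1945] yaw -7.33 shift [-0.     -0.0028  0.024 ] turn -0.0057 F [-0.2  0.2 -0.6] w 0.155 tilt [-0.0043 -0.0008]
259 169
```

View pics/s2.png

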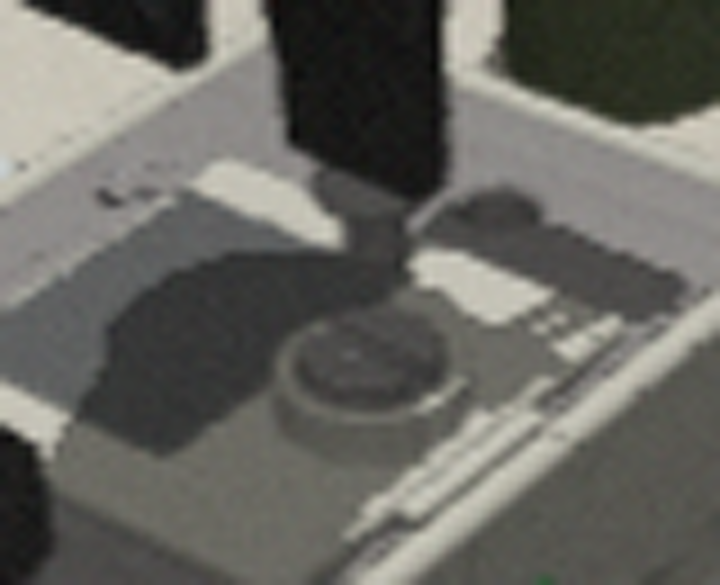

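The key tip is above the head: tip ~(380,282), head centre ~(370,358) in the crop.

```bash
python3 - <<'E'
from h import *
s=r.sense();t=s["tcp_pos"];C=lambda p:(np.array(p)-(258.6,168.6))*9
print(t,C(proj("side",[t[0],t[1],t[2]-.0585])),C(proj("side",[.479,-.029,.1185])))
for d in([.002,0,0],[0,.002,0]):print(C(proj("side",np.array([.479,-.029,.1185])+d)))
to([.479,-.029,.1705],-7)
E
```

```text
[ 0.47935641 -0.031643    0.19558785] [369.06450286 272.57914384] [368.08969646 342.86492243]
[361.23806091 340.379628  ]
[363.24058927 347.06684782]
t 7.08 tcp [ 0.4794 -0.0316  0.1956] yaw -7.31 shift [-0.0006 -0.0026  0.0251] turn -0.0054 F [0.4 0.4 0.2] w 0.157 tilt [-0.0024 -0.0008]
```

```bash
python3 - <<'E'
from h import *
im=r.capture("side").astype(int).sum(2)//3
print("u",np.arange(285,316))
for v in range(186,206): print(v,*["%3d"%x for x in im[v,285:316]])
t=r.sense()["tcp_pos"];print(t)
for z in(.0,.010,.024,.030): print(z,proj("side",[t[0],t[1],t[2]-.0585+z]))
E
```

```text
u [285 286 287 288 289 290 291 292 293 294 295 296 297 298 299 300 301 302
 303 304 305 306 307 308 309 310 311 312 313 314 315]
186 142 142 137 139 135 139 136 135 115  61  35  25  26  23  27  21  23  28  24  28  27  25  24  73 122 141 136 138 136 134 133
187 184 170 144 136 142 138 140 131  99  77  66  49  30  26  24  25  21  21  28  25  23  23  25  74 123 140 141 136 136 139 138
188 190 190 192 182 154 140 142 126  87  75  73  76  69  50  36  31  22  27  24  19  22  24  34  97 139 137 136 139 142 138 139
189 186 190 189 189 192 187 169 133  89  70  76  74  74  74  77  66  47  31  28  22  26  30  79 125 134 137 136 130 127 116 109
190 188 189 189 192 191 189 190 165 104  71  74  74  76  78  80  76  79  72  49  38  37  78 124 135 108  95 105  90  85  85  82
191 185 189 191 190 191 190 191 190 166 103  74  71  74  76  77  80  77  77  74  67  77 115 134 102  73  64  62  61  66  68  63
192 140 172 188 185 186 190 190 188 191 164 116  84  63  64  65  67  65  60  68  83 113 134 107  71  60  58  60  61  65  66  65
193  94 106 128 132 162 188 188 189 190 189 189 144  55  59  61  61  51  54
[... 1203 characters left out ...]
1
203  54  53  54  53  54  52  52  54  54  51  59  56  62  67  68  73  81  79  86  92 100 101 103 104 102 147 184 188 192 187 185
204  52  54  53  55  53  53  53  54  54  67  69  66  78  79  77  74  74  73  74  73  77  89 101 102  99 105  99 149 184 183 154
205  51  52  54  56  53  53  52  68  88  97  85  71  64  70  74  79  74  78  73  74  74  79  95  99 100 102 106 102 106 102 101
[ 0.47994103 -0.03139694  0.19642454]
0.0 (np.float64(299.29386179980816), np.float64(198.53782935890834))
0.01 (np.float64(299.0367948531569), np.float64(194.61200377656243))
0.024 (np.float64(298.67142908209394), np.float64(189.02278234033986))
0.03 (np.float64(298.5128599925159), np.float64(186.5935699607617))
```

{"fn": "drive_tool", "kwargs": {
  "steps": [0,0,0,-0.001,-0.003,0.006,0,0,0,0,0,0,0.006,0,0,0,0,0,0,0.004,0,0,0,0,0,0,0.003,0,0,0,0,0,0,0.002,0,0,0,0,0,0,0,0]
}}

```text
time_s: 7.63
tcp_pos: [0.4786, -0.0275, 0.1748]
ee_rot: [[0.992, -0.125, -0.001], [-0.125, -0.992, -0.0], [-0.001, 0.0, -1.0]]
wrist_force: [0.1, 0.4, -0.3]
gripper_width: 0.159
gripper_force: 30.0
```

```bash
python3 -c "
from h import *
to([.479,-.0285,.1705],-7);print(r.sense()['moment'].round(2))"
```

```text
t 7.63 tcp [ 0.4786 -0.0275  0.1748] yaw -7.2 shift [0.0005 0.0009 0.0043] turn -0.0036 F [ 0.1  0.4 -0.3] w 0.159 tilt [-0.0009 -0.0002]
[-0.01  0.   -0.01]
```

{"fn": "drive_tool", "kwargs": {
  "steps": [0,0,0,0,0,0.002,0,0,0,0,0,0,0.001,0,0,0,0,0,0,0.001,0,0,0,0,0,0,0.001,0,0,0,0,0,0,0,0]
}}

```text
time_s: 8.05
tcp_pos: [0.479, -0.0275, 0.1705]
ee_rot: [[0.992, -0.125, 0.0], [-0.125, -0.992, -0.0], [0.0, 0.0, -1.0]]
wrist_force: [-1.2, 0.6, 2.7]
gripper_width: 0.16
gripper_force: 30.0
```

```bash
python3 -c "
from h import *
to([.479,-.0285,.1705],-7);print(r.sense()['moment'].round(2))"
```

```text
t 8.05 tcp [ 0.479  -0.0275  0.1705] yaw -7.2 shift [0.0001 0.001  0.    ] turn -0.0034 F [-1.2  0.6  2.7] w 0.16 tilt [ 0.0003 -0.0001]
[ 0.08  0.29 -0.07]
```

The blade meets the slot floor at TCP z 0.1705, as predicted. I press the stud.

{"fn": "drive_tool", "kwargs": {
  "steps": [0,0,0,0,0,0.002,0,0,0,0,0,0,0.002,0,0,0,0,0,0,0.002,0,0,0,0,0,0,0.002,0,0,0,0,0,0,0.001,0,0,0,0,0,0,0,0]
}}

```text
time_s: 8.55
tcp_pos: [0.4794, -0.0276, 0.1633]
ee_rot: [[0.992, -0.124, 0.001], [-0.124, -0.992, -0.001], [0.001, 0.001, -1.0]]
wrist_force: [-5.8, 1.2, 14.6]
gripper_width: 0.159
gripper_force: 30.0
```

```bash
python3 -c "
from h import *
to([.479,-.0285,.1635],-7);print(r.sense()['moment'].round(2))"
```

```text
t 8.55 tcp [ 0.4794 -0.0276  0.1633] yaw -7.15 shift [-0.0003  0.001  -0.0002] turn -0.0026 F [-5.8  1.2 14.6] w 0.159 tilt [ 0.0014 -0.0007]
[0.36 1.63 0.03]
```

{"fn": "drive_tool", "kwargs": {
  "steps": [0,0,0.09,0,0,0,0,0,0,0.09,0,0,0,0,0,0,0.09,0,0,0,0,0,0,0.09,0,0,0,0,0,0,0.09,0,0,0,0,0,0,0.09,0,0,0,0,0,0,0.09,0,0,0,0,0,0,0.09,0,0,0,0,0,0,0.08,0,0,0,0]
}}

```text
time_s: 9.3
tcp_pos: [0.4796, -0.0276, 0.1634]
ee_rot: [[0.599, -0.801, 0.002], [-0.801, -0.599, -0.001], [0.002, -0.001, -1.0]]
wrist_force: [-4.3, 0.2, 14.2]
gripper_width: 0.159
gripper_force: 30.0
```

```bash
python3 -c "
from h import *
to([.479,-.0285,.1635],-7);print(r.sense()['moment'].round(2))"
```

```text
t 9.3 tcp [ 0.4796 -0.0276  0.1634] yaw -53.23 shift [ 0.0003  0.001  -0.0001] turn -0.8068 F [-4.3  0.2 14.2] w 0.159 tilt [ 0.0021 -0.0006]
[ 0.31  1.33 -0.02]
```

{"fn": "drive_tool", "kwargs": {
  "steps": [0,0,0.1,0,0,0,0,0,0,0.1,0,0,0,0,0,0,0.1,0,0,0,0,0,0,0.1,0,0,0,0,0,0,0.1,0,0,0,0,0,0,0.1,0,0,0,0,0,0,0.1,0,0,0,0,0,0,0.1,0,0,0,0,0,0,0.08,0,0,0,0,0,0,0,0,0,0,0]
}}

```text
time_s: 10.13
tcp_pos: [0.48, -0.0276, 0.1634]
ee_rot: [[-0.234, -0.972, 0.003], [-0.972, 0.234, -0.001], [-0.0, -0.003, -1.0]]
wrist_force: [-3.5, 1.4, 13.1]
gripper_width: 0.162
gripper_force: 30.0
```

```bash
python3 -c "
from h import *
to([.479,-.0285,.1635],-7);print(r.sense()['moment'].round(2))"
```

```text
t 10.13 tcp [ 0.48   -0.0276  0.1634] yaw -103.56 shift [ 0.0011  0.0008 -0.0001] turn -1.6852 F [-3.5  1.4 13.1] w 0.162 tilt [ 0.0031 -0.0005]
[0.25 1.04 0.04]
```

{"fn": "drive_tool", "kwargs": {
  "steps": [0,0,0.07,0,0,0,0,0,0,0,0,0,0,0,0,0,0,0,0,-0.002,0,0,0,0,0,0,-0.002,0,0,0,0,0,0,-0.002,0,0,0,-0.08,0,0,0,0,0,0,-0.08,0,0,-0.001,0,0,0,0,0,0,0,0]
}}

```text
time_s: 10.8
tcp_pos: [0.4788, -0.0275, 0.1678]
ee_rot: [[-0.143, -0.99, -0.0], [-0.99, 0.143, 0.0], [-0.0, 0.0, -1.0]]
wrist_force: [0.5, 0.1, 1.8]
gripper_width: 0.158
gripper_force: 30.0
```

```bash
python3 -c "
from h import *
to([.479,-.0285,.1635],-7);print(r.sense()['moment'].round(2))"
```

```text
t 10.8 tcp [ 0.4788 -0.0275  0.1678] yaw -98.25 shift [ 0.001  -0.0003  0.0043] turn -1.5926 F [0.5 0.1 1.8] w 0.158 tilt [-0.0002  0.0002]
[ 0.15 -0.15 -0.02]
```

{"fn": "drive_tool", "kwargs": {
  "steps": [0,0,0,0,0,-0.001,0,0,0,0,0,0,-0.001,0,0,0,0,0,0,0,0]
}}

```text
time_s: 11.05
tcp_pos: [0.4788, -0.0276, 0.17]
ee_rot: [[-0.146, -0.989, -0.001], [-0.989, 0.146, -0.0], [0.0, 0.001, -1.0]]
wrist_force: [0.6, -0.4, -0.7]
gripper_width: 0.159
gripper_force: 30.0
```

{"fn": "drive_tool", "kwargs": {
  "steps": [0,0,0,0,0,-0.004,0,0,0,0,0,0,-0.006,0,0,0,0,0,0,-0.02,0,0,0,0,0,0,-0.025,0,0,0,0,0,0,-0.02,0,0,0,0,0,0,0,0]
}}

```text
time_s: 11.55
tcp_pos: [0.4815, -0.0273, 0.2504]
ee_rot: [[-0.144, -0.99, 0.01], [-0.99, 0.144, 0.001], [-0.002, -0.01, -1.0]]
wrist_force: [0.8, 0.3, 0.2]
gripper_width: 0.157
gripper_force: 30.0
```

```bash
python3 - <<'E'
from h import *
to([.509,-.128,.245],-30)
im=r.capture("top"); u,v=proj("top",[.479,-.029,.118]); print(u,v)
P=r.camera_params("wrist");print(proj("wrist",[.479,-.029,.115],P),proj("wrist",[.508,-.1285,.092],P))
E
```

```text
t 11.55 tcp [ 0.4815 -0.0273  0.2504] yaw -98.27 shift [ 0.0957 -0.0416  0.0056] turn -1.1916 F [0.8 0.3 0.2] w 0.157 tilt [0.0099 0.0009]
288.1571584969203 197.961478532342
(np.float64(323.857226684283), np.float64(189.77489631614407)) (np.float64(270.23253161834793), np.float64(68.75583821281444))
```

{"fn": "drive_tool", "kwargs": {
  "steps": [0,0,-0.12,0,0,0,0,0,0,-0.12,0,0,0,0,0,0,-0.12,0,0,0,0,0,0,-0.12,0,0,0,0,0,0,-0.12,0,0,0,0,0,0,-0.12,0,0,0,0,0,0,-0.12,0,0,0,0,0,0,-0.12,0,0,0,0,0,0,-0.12,0,0,0,0,0,0,-0.11,0,0,0,0]
}}

```text
time_s: 12.43
tcp_pos: [0.4782, -0.0276, 0.2443]
ee_rot: [[0.868, -0.497, -0.002], [-0.497, -0.868, -0.0], [-0.002, 0.001, -1.0]]
wrist_force: [-0.3, -0.1, -0.9]
gripper_width: 0.162
gripper_force: 30.0
```

{"fn": "drive_tool", "kwargs": {
  "steps": [0,0,0,0.0247,0.0245,0,0,0,0,0,0.0247,0.0245,0,0,0,0,0,0.0247,0.0245,0,0,0,0,0,0,0,0,0,0,0,0,0,0,0,0]
}}

```text
time_s: 12.85
tcp_pos: [0.5055, -0.1297, 0.2438]
ee_rot: [[0.863, -0.505, -0.003], [-0.505, -0.863, 0.0], [-0.003, 0.001, -1.0]]
wrist_force: [0.2, -0.3, -0.3]
gripper_width: 0.156
gripper_force: 30.0
```

```bash
python3 - <<'E'
from h import *
to([.509,-.128,.165],-30)
E
```

```text
t 12.85 tcp [ 0.5055 -0.1297  0.2438] yaw -30.34 shift [ 0.0024 -0.0033  0.0788] turn -0.0059 F [ 0.2 -0.3 -0.3] w 0.156 tilt [-0.0029  0.0003]
```

{"fn": "drive_tool", "kwargs": {
  "steps": [0,0,0,0.0025,-0.0025,0.02,0,0,0,0,0,0,0.03,0,0,0,0,0,0,0.02,0,0,0,0,0,0,0.008,0,0,0,0,0,0,0,0,0,0,0,0,0,0,0,0,0,0,0,0,0,0]
}}

```text
time_s: 13.43
tcp_pos: [0.5106, -0.1271, 0.1688]
ee_rot: [[0.865, -0.501, 0.003], [-0.501, -0.865, -0.0], [0.003, -0.001, -1.0]]
wrist_force: [0.3, 0.7, -0.6]
gripper_width: 0.158
gripper_force: 30.0
```

```bash
python3 - <<'E'
from h import *
to([.509,-.128,.165],-30)
E
```

```text
t 13.43 tcp [ 0.5106 -0.1271  0.1688] yaw -30.07 shift [-0.0009  0.0016  0.0038] turn -0.0012 F [ 0.3  0.7 -0.6] w 0.158 tilt [ 0.0029 -0.0003]
```

{"fn": "drive_tool", "kwargs": {
  "steps": [0,0,0,-0.001,0.001,0.006,0,0,0,0,0,0,0.006,0,0,0,0,0,0,0.006,0,0,0,0,0,0,0.006,0,0,0,0,0,0,0.005,0,0,0,0,0,0,0,0,0,0,0,0,0,0,0]
}}

```text
time_s: 14.02
tcp_pos: [0.508, -0.1278, 0.1378]
ee_rot: [[0.865, -0.502, -0.001], [-0.502, -0.865, -0.0], [-0.001, 0.001, -1.0]]
wrist_force: [0.3, 0.6, -0.8]
gripper_width: 0.162
gripper_force: 30.0
```

```bash
python3 - <<'E'
from h import *
to([.509,-.128,.1265],-30)
E
```

```text
t 14.02 tcp [ 0.508  -0.1278  0.1378] yaw -30.12 shift [ 0.001  -0.0004  0.0113] turn -0.0022 F [ 0.3  0.6 -0.8] w 0.162 tilt [-0.0011 -0.0002]
```

No force with the tip about 13 mm below the deck, so the key is in the well. I continue down.

{"fn": "drive_tool", "kwargs": {
  "steps": [0,0,0,0,0,0.004,0,0,0,0,0,0,0.004,0,0,0,0,0,0,0.002,0,0,0,0,0,0,0.001,0,0,0,0,0,0,0.001,0,0,0,0,0,0,0,0]
}}

```text
time_s: 14.52
tcp_pos: [0.5079, -0.1278, 0.1268]
ee_rot: [[0.865, -0.502, -0.001], [-0.502, -0.865, -0.0], [-0.0, 0.0, -1.0]]
wrist_force: [-2.2, 0.6, 3.8]
gripper_width: 0.159
gripper_force: 30.0
```

```bash
python3 - <<'E'
from h import *
to([.509,-.128,.1265],-30)
E
```

```text
t 14.52 tcp [ 0.5079 -0.1278  0.1268] yaw -30.11 shift [ 0.001  -0.0003  0.0003] turn -0.0019 F [-2.2  0.6  3.8] w 0.159 tilt [-0.0006 -0.0002]
```

The collar is on the deck (3.8 N). I open to about half, back off straight up and look.

{"fn": "drive_tool", "kwargs": {
  "steps": [0,0,0,0,0,0,0.45,0,0,0,0,0,0,0.45,0,0,0,0,0,0,0.45,0,0,0,0,0,0,0.45,0,0,0,0,0,-0.01,0.45,0,0,0,0,0,-0.03,0.45,0,0,0,0,0,-0.04,0.45,0,0,0,0,0,-0.04,0.45,0,0,0,-0.03,0,0,0.45,0,0,0,-0.03,0,0,0.45]
}}

```text
time_s: 15.35
tcp_pos: [0.458, -0.0975, 0.2495]
ee_rot: [[0.864, -0.503, 0.007], [-0.503, -0.864, 0.001], [0.006, -0.004, -1.0]]
wrist_force: [-0.8, 0.6, 0.2]
gripper_width: 0.449
gripper_force: 0.0
```

{"fn": "drive_tool", "kwargs": {
  "steps": [0,0,0,-0.035,0,0,0.45,0,0,0,-0.03,0,0,0.45,0,0,0,0,-0.02,0,0.45,0,0,0,0,-0.02,0,0.45,0,0,0,0,0,0,0.45]
}}

```text
time_s: 15.77
tcp_pos: [0.4214, -0.0286, 0.2477]
ee_rot: [[0.866, -0.499, 0.004], [-0.499, -0.866, 0.001], [0.003, -0.002, -1.0]]
wrist_force: [1.2, 0.7, 0.8]
gripper_width: 0.452
gripper_force: 0.0
```

```bash
python3 - <<'E'
from h import *
to([.4,0,.25]); w=r.capture("wrist"); cv2.imwrite("pics/w3.png",w); s=r.capture("side")
a=cv2.resize(s[150:290,190:420],(800,487)); cv2.imwrite("pics/s3.png",a)
E
```

```text
t 15.77 tcp [ 0.4214 -0.0286  0.2477] yaw -29.96 shift [-0.0329 -0.0141 -0.0024] turn None F [1.2 0.7 0.8] w 0.452 tilt [0.0037 0.0007]
```

View pics/w3.png

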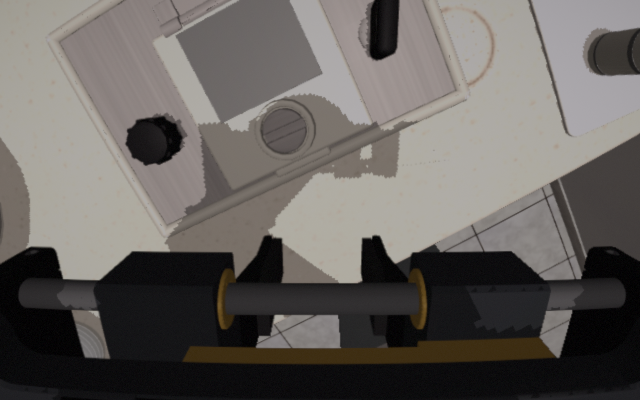

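View pics/s3.png

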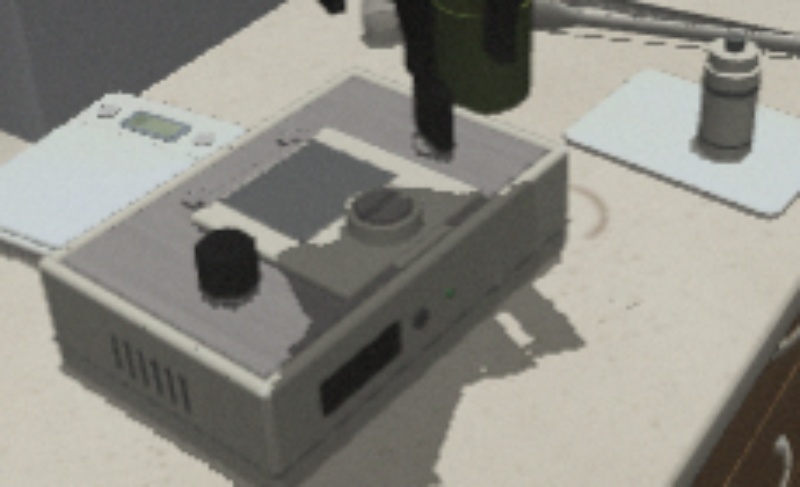

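The cover is shut and the stud's slot now lies across the unit (wrist picture, ~285,130). The key stands in the right well with its collar on the deck (side crop ~433,150), and the other objects have not moved.

```bash
python3 -c "
from h import *
print(r.finish_job())"
```

```text
the job is handed in; nothing more can be done
None
```

The cover is closed and locked with the flat-bladed key, the key is back upright and fully down in the right well, nothing else was moved, and I handed the job in at about 16 s of the 58 s allowed.

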